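# Load the square bar stub into the drilling fixture

### The job

Of the three short aluminium bars standing on the bench, take the square one, turn it so that its flats are square to the jaws of the steel drilling fixture, and stand it upright in the slot between the jaws, about halfway along and fully down on the slot's floor. Let go of it, and leave the round bar and the hexagonal bar standing where they are.

Things in the scene. Friction and masses are not known exactly. Their poses are not given: they have to be found in the camera images.
- square_blank: plain aluminium bar stub of square section, 36 x 36 mm and 80 mm tall, 0.3 kg, with a small dark bore in its top face; loose, standing upright at the start; origin at the centre of its underside, z up, x and y square to its flats
- fixture: drilling fixture, fixed to the bench: dark base plate 104 (x) by 134 (y) by 10 mm with two fixed parallel steel jaws 80 mm long (along x), 18 mm thick, tops 40 mm above the bench. The slot between them runs along x, is 46 mm wide, bevelled to 60 mm over the top 7 mm; its floor is the plate's top. Origin on the bench at the plate's centre, straight below the slot's middle; z up
- round_blank: aluminium bar stub of round section, 38 mm across and 80 mm tall, with the same bore in its top; not wanted; loose, standing upright at the start; origin at the centre of its underside, z up
- hex_blank: aluminium bar stub of hexagonal section, 36 mm across flats and 80 mm tall, with the same bore in its top; not wanted; loose, standing upright at the start; origin at the centre of its underside, z up
Things that resemble listed ones, but are neither listed nor needed, are in the scene too. What is shaped like the square_blank but green is not meant. Of the things that look like the fixture, the larger one is meant.

How it is judged (in metres and radians):
At the end, for the whole second after the job is handed in: The square bar stands upright (within about 6 degrees) and at rest in the slot, down on its floor (within 4 mm), its centre within 20 mm of the middle of the slot's length and 10 mm of its centre line, its flats within 12 degrees of the jaws (x of square_blank in the frame of fixture between -0.02 and 0.02 m and y of square_blank in the frame of fixture between -0.01 and 0.01 m and z of square_blank in the frame of fixture between 0.005 and 0.014 m and angle between square_blank's own z axis and vertical below 0.1 rad and (angle between the x axis of square_blank and the x axis of fixture, either way round below 0.21 rad or angle between the x axis of square_blank and the y axis of fixture, either way round below 0.21 rad) and linear speed of square_blank below 0.02 m/s); the robot touches nothing.
It fails at once if the round bar is knocked over or moved more than 30 mm (distance of round_blank from where it was at the start of the episode above 0.03 m or angle between round_blank's own z axis and vertical above 0.4 rad).
It fails at once if the hexagonal bar is knocked over or moved more than 30 mm (distance of hex_blank from where it was at the start of the episode above 0.03 m or angle between hex_blank's own z axis and vertical above 0.4 rad).
It also fails if it takes over 48 s, if anything falls off the work surface, if the arm or the gripper's body presses on something with over 40 N, if the wrist force passes 120 N, or if a joint passes its speed limit or range.

### The arm

A 6-joint arm with a two-finger parallel gripper is mounted at the origin on a cart in front of the work surface, level with it; the furniture and walls round the work are solid. World frame = base frame: x ahead of the robot, y to its left, z up, the work surface at z = 0. Lengths are in mm, angles in degrees, forces in N, time in s.
With the tool pointing down it reaches from about 300 to 850 mm from the base axis. Payload 4.2 kg.
Tool frame: the origin (TCP) lies on the centre line of the jaws, within the pads' length; the fingertips stand 11 mm ahead of it and the grasp point (between the pads) lies 8 mm behind it; z points along the fingers, y is the line along which they close (so a half turn about z gives the same grasp; the last joint's range is limited). The gripper opens to 91 mm and grips with 3 to 60 N. Pads are 32 mm wide; open, the fingers measure 118 mm over their backs; the gripper's body (76 mm by 178 mm) begins 60 mm behind the grasp point.
Start: joints at [-75.917, 18.312, 89.639, -0, 72.044, -1.146], TCP at [151.044, -554.822, 224.976] pointing down, gripper open.
Joint ranges: [-177.97, 177.97], [-48.28, 115.42], [12.27, 149.76], [-77.06, 257.06], [2.81, 150.46], [-146.56, 146.56]. Speed limits (degrees/s): [147.25, 147.25, 180, 180, 180, 180].

### API

Orientations are given as [roll, pitch, yaw] about the fixed x, y, z axes, in that order (R = Rz(yaw) Ry(pitch) Rx(roll)).
In Python, from workcell import env, grab_frame, camera_model, models gives the robot as it stands.
- The arm moves only by the shell command python3 -m crank 'ROWS' [FORCE]. ROWS is text: rows parted by semicolons, each of 7 numbers parted by spaces: the closure, from -1 (fully open) to 1 (shut), so that 0 is half open, then the shift along the tool's x, y, z in mm, then the turn, a rotation vector about the tool's x, y, z in degrees. A call has 1 to 10 rows; each row shifts and turns the commanded pose from where the row before left it, along the tool's axes as they then stand; what a row does not reach is not made up. A row lasts 1/8 s, in which the tool goes at most 62.5 mm and 10.7 degrees, less where a joint would pass 70% of its speed; a pose out of reach is approached as far as the arm can. A call is refused whole if a number of a shift passes 62.5 or a number of a turn 10.7, either way. A call with a gripper value outside its range is refused whole. The fingers move at their own pace and stop on an object; FORCE is the grip in N (left out, the last holds). Time passes only in rows, so rows that do not move let the fingers close. It gives the time, the measured TCP pose, the force, the opening and the grip force at its end, in the units of the state.
- env.state(): the state, without advancing time (a new reading comes with each control period).
- grab_frame(name): name is "scene" or "top" or "wrist"; returns the picture (420x560x3 uint8, blue, green, red); there is no depth.
- camera_model(name): a dict with "K" (3x3 intrinsics, pixels), "R" (3x3) and "t" (3): a world point X has camera coordinates R X + t; the wrist camera has in their place "mount" (4x4, takes a point from camera to tool coordinates, whose origin is the TCP and whose axes are the flange's). Camera axes: x right, y down, z forward; pixel columns grow to the right and rows downward; lengths in mm; the calibration is good to about 2 mm. The wrist camera is an equidistant fisheye: a pixel r from the principal point sees the ray r / f radians off the axis. A picture is of the moment at which its call begins: read the wrist's pose just before it. camera_model takes no time and is no camera call.
- env.job_done(): hands the job in; it is judged then, once.
Trained networks look in the newest picture that a camera, given by its name, has taken for a name from the list of things; names that differ only in an ending like _2 or _b are one class to them, and where a whole thing is asked for, a point or a joint stands for the part that bears it (a point fixed in the world has none). Each returns a list of dicts, best first, with "p" (0 to 1); they miss things now and then, are a little off and sometimes report something else, mostly with a low value. They report only what shows in the picture. A call takes as long as a camera call. They do not tell look-alikes from the thing itself.
- models.search_frame(name, camera): "point" ([x, y, z] in mm, in world coordinates, good to about 4 mm: the middle of the surface that is visible of it).
The state is a dict: "time_s": time; "qpos": joint angles; "qvel": joint speeds; "effort": joint torques, N m; "ee_pos": TCP position; "ee_rot": TCP orientation; "force": force on the tool from outside, world axes, zero at the start; "torque": the same for the moment, N m; "gripper_width": finger opening in mm; "gripper_force": force on a finger pad.
Only numpy, scipy, OpenCV 4.12 (cv2) and the standard library are available. Lean on these libraries where they do the work, as an engineer would, in place of code of your own. Each camera call takes 0.05 s, during which the arm holds its last target. There are 200 camera calls.

## Working session

There is one attempt and no reset: what is moved stays moved. The work goes in short steps, Python scripts to look and compute and a shell command to move; the robot and the scene stay as the last step left them, time stands still between calls to the robot, and variables do not carry over. Pictures are saved under pics/ and viewed, at most 10 in all, crops included, and the job is handed in when it is done.

```bash
mkdir -p pics; python3 - <<'E'
from workcell import env, grab_frame, camera_model, models
import cv2
s=env.state();print(s['ee_pos'],s['ee_rot'],s['time_s'],s['gripper_width'])
a=grab_frame("top");cv2.imwrite('pics/top.png',a)
for n in ["square_blank","fixture","round_blank","hex_blank"]:
    print(n,[(d['p'],d['point']) for d in models.search_frame(n,"top")])
c=camera_model("top");print(c)
E
```

```text
[ 150.92001877 -554.36866751  224.12868656] [-1.79903411e+02 -1.99237924e-03  1.52261056e+01] 0.0 91.29540087789584
square_blank [(0.75, [601.7, 102.7, 78.5]), (0.59, [591.9, 226.0, 81.5])]
fixture [(0.92, [364.1, -579.8, 7.0]), (0.78, [472.2, -335.1, 10.0]), (0.53, [599.4, 98.2, 78.2])]
round_blank [(0.66, [438.8, 105.1, 82.6])]
hex_blank [(0.76, [518.5, 227.2, 82.5])]
{'K': array([[497.65808657,   0.        , 275.52308249],
       [  0.        , 497.65808657, 206.67983942],
       [  0.        ,   0.        ,   1.        ]]), 'R': array([[-1.31397419e-02, -9.99913656e-01, -1.64538485e-04],
       [-9.85385852e-01,  1.29767818e-02, -1.69842059e-01],
       [ 1.69829529e-01, -2.06954692e-03, -9.85471282e-01]]), 't': array([-150.04097386,  501.69790482, 1505.0047359 ])}
```

View pics/top.png

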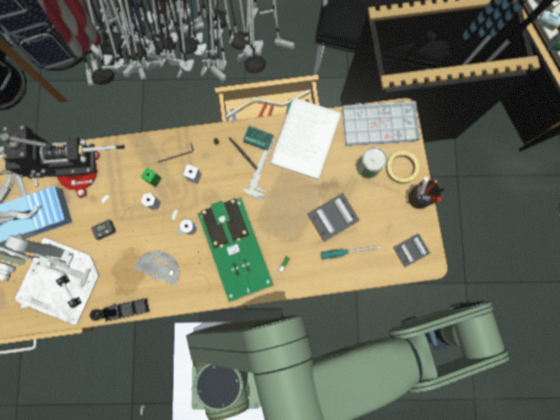

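The green bar is at (150,176), and the square one is probably at (192,172). Hex is at (149,201) and round at (187,227). The larger fixture is at (333,217), the smaller at (412,250). I'll zoom in for the angles.

```bash
python3 - <<'E'
import cv2,numpy as np
a=cv2.imread('pics/top.png')
b=cv2.resize(a[185:250,295:370],(690,598),interpolation=cv2.INTER_CUBIC)
c=cv2.resize(a[155:240,135:215],(560,595),interpolation=cv2.INTER_CUBIC)
cv2.imwrite('pics/c1.png',b);cv2.imwrite('pics/c2.png',c)
E
```

```text
(no output)
```

View pics/c1.png

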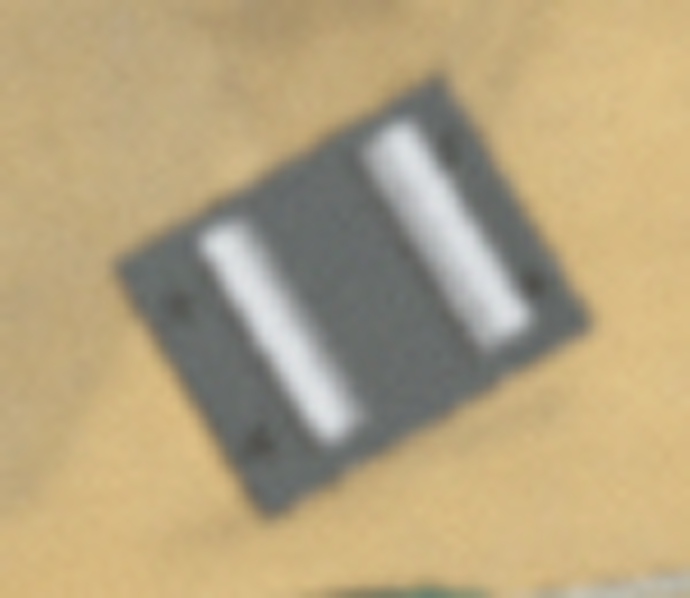

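View pics/c2.png

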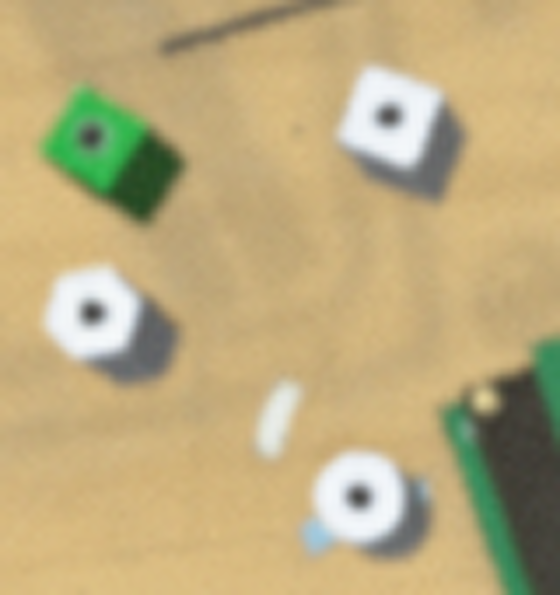

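The fixture's plate corners are at crop pixels (435,75), (592,322), (268,518) and (116,264). The white square's top corners are at (372,66), (444,102), (412,172) and (338,134).

```bash
cat > h.py <<'E'
import numpy as np
from workcell import env, grab_frame, camera_model, models
from scipy.spatial.transform import Rotation as Ro
def unproj(px,z,c):
    d=c['R'].T@np.linalg.inv(c['K'])@np.array([px[0],px[1],1.]); o=-c['R'].T@c['t']
    return o+d*(z-o[2])/d[2]
def tool():
    s=env.state(); return np.array(s['ee_pos']),Ro.from_euler('xyz',s['ee_rot'],degrees=True).as_matrix()
def wunproj(px,z,p,R):
    c=camera_model('wrist');K=c['K'];M=np.array(c['mount'])
    v=np.array([(px[0]-K[0,2]),(px[1]-K[1,2])]);r=np.hypot(*v);th=r/K[0,0]
    d=R@M[:3,:3]@np.r_[np.sin(th)*v/max(r,1e-9),np.cos(th)]; o=p+R@M[:3,3]
    return o+d*(z-o[2])/d[2]
E
python3 - <<'E'
from h import *
c=camera_model('top')
f=lambda l,s,o,z:np.array([unproj(((x+.5)/s-.5+o[0],(y+.5)/s-.5+o[1]),z,c) for x,y in l])
for l,s,o,z in (([(435,75),(592,322),(268,518),(116,264)],9.2,(295,185),10),([(372,66),(444,102),(412,172),(338,134)],7,(135,155),80),([(389,116)],7,(135,155),80)):
    P=f(l,s,o,z);print(P.round(1).tolist(),P.mean(0))
    if len(P)>1:
        e=np.roll(P,-1,0)-P;print(np.hypot(*e.T[:2]),np.degrees(np.arctan2(e[:,1],e[:,0])))
p,R=tool();print(R); m=camera_model('wrist');print(m)
E
```

```text
[[547.8, -369.0, 10.0], [460.6, -419.9, 10.0], [394.5, -306.5, 10.0], [482.9, -256.7, 10.0]] [ 471.43507787 -338.02356101   10.        ]
[101.02373789 131.24944951 101.48548123 129.71185861] [-149.75945364  120.23946527   29.37198785  -59.95935664]
[[630.2, 112.2, 80.0], [613.5, 80.3, 80.0], [582.2, 93.8, 80.0], [599.7, 126.6, 80.0]] [606.42807365 103.20318358  80.        ]
[36.01003094 34.1449783  37.09572824 33.75120784] [-117.64628181  156.55216197   61.84117153  -25.24250168]
[[607.5, 104.3, 80.0]] [607.53550541 104.31547339  80.        ]
[[ 9.64885478e-01  2.62670843e-01 -2.07198291e-04]
 [ 2.62670924e-01 -9.64885218e-01  7.08237041e-04]
 [-1.38893479e-05 -7.37792603e-04 -9.99999728e-01]]
{'K': array([[325.1922621 ,   0.        , 280.35317322],
       [  0.        , 325.1922621 , 211.99674314],
       [  0.        ,   0.        ,   1.        ]]), 'mount': array([[ 6.49929456e-04, -9.55236208e-01, -2.95843480e-01,
         8.59592140e+01],
       [ 9.99999789e-01,  6.14919695e-04,  2.11381235e-04,
         9.08070224e-01],
       [-1.99990271e-05, -2.95843555e-01,  9.55236406e-01,
        -1.58958885e+02],
       [ 0.00000000e+00,  0.00000000e+00,  0.00000000e+00,
         1.00000000e+00]])}
```

```bash
python3 -m crank '-1 44 -37 0 0 0 0;-1 44 -37 0 0 0 0;-1 44 -37 0 0 0 0;-1 44 -37 0 0 0 0;-1 44 -37 0 0 0 0;-1 44 -37 0 0 0 0;-1 44 -37 0 0 0 0;-1 44 -37 0 0 0 0;-1 44 -37 0 0 0 0;-1 44 -37 0 0 0 0' 25
python3 -m crank '-1 44 -37 10 0 0 0;-1 44 -37 10 0 0 0;-1 44 -37 10 0 0 0;-1 44 -37 10 0 0 0;-1 0 0 10 0 0 -9.8;-1 0 0 10 0 0 -9.8;-1 0 0 10 0 0 -9.8;-1 0 0 0 0 0 -9.8;-1 0 0 0 0 0 -9.8;-1 0 0 0 0 0 0'
python3 - <<'E'
from h import *
import cv2
p,R=tool();print(p,env.state()['ee_rot'],env.state()['qpos'])
cv2.imwrite('pics/w1.png',grab_frame('wrist'))
print(models.search_frame('square_blank','wrist'))
E
```

```text
time_s: 1.5
ee_pos: [479.3, -80.5, 225.1]
ee_rot: [180.0, -0.0, 15.2]
force: [0.4, 0.6, -0.5]
gripper_width: 91.5
gripper_force: 0.0
time_s: 2.75
ee_pos: [609.3, 106.8, 154.7]
ee_rot: [-180.0, 0.0, 64.1]
force: [0.6, -0.3, 1.3]
gripper_width: 91.5
gripper_force: 0.0
[609.27873622 106.80147698 154.7269454 ] [-1.79986557e+02  1.61969486e-02  6.41151549e+01] [ 8.88015468e+00  2.50186180e+01  8.96872545e+01 -6.20765764e-03
  6.53144067e+01  3.47675952e+01]
[{'point': [605.3, 233.6, 80.5], 'p': 0.93}, {'point': [610.9, 110.5, 81.2], 'p': 0.69}]
```

View pics/w1.png

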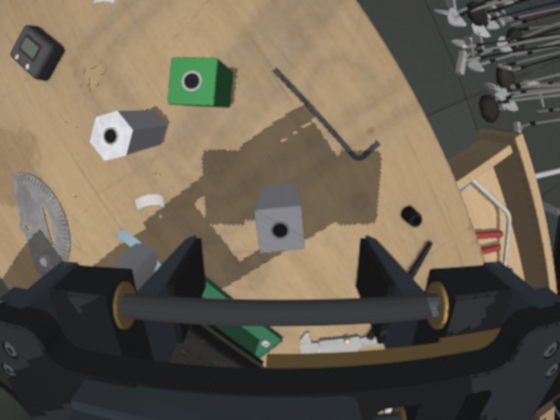

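The square bar's top face has corners at about (256,208), (301,205), (304,247) and (259,251), with the bore at (280,230). It sits between the open fingers.

```bash
python3 - <<'E'
from h import *
p,R=tool()
P=np.array([wunproj(q,80,p,R) for q in [(256,208),(301,205),(304,247),(259,251),(280,230)]])
e=np.roll(P[:4],-1,0)-P[:4];print(P.round(1),np.hypot(*e.T[:2]),np.degrees(np.arctan2(e[:,1],e[:,0]))%90)
print(R.T@(P[4]-p),R.T@(P[:4].mean(0)-p))
E
```

```text
[[601.3 127.8  80. ]
 [632.7 115.2  80. ]
 [620.5  83.1  80. ]
 [587.3  95.4  80. ]
 [609.9 104.1  80. ]] [33.84061067 34.33012631 35.49217619 35.30953405] [68.07608971 69.22867102 69.64804582 66.53816633]
[-2.18014247  1.66473644 74.86529823] [-0.78142362  1.65601389 74.86512044]
```

```bash
python3 -m crank '-1 -1.5 1.7 0 0 0 -3.5;-1 0 0 25 0 0 0;-1 0 0 25 0 0 0;-1 0 0 25 0 0 0;-1 0 0 20 0 0 0;-1 0 0 9 0 0 0;-1 0 0 0 0 0 0;0.6 0 0 0 0 0 0;0.6 0 0 0 0 0 0;0.6 0 0 0 0 0 0' 25
python3 -m crank '1 0 0 0 0 0 0;1 0 0 0 0 0 0;1 0 0 0 0 0 0;1 0 0 0 0 0 0' 25
```

```text
time_s: 4.1
ee_pos: [610.5, 104.7, 51.5]
ee_rot: [179.9, -0.0, 67.7]
force: [-0.6, -0.0, 0.9]
gripper_width: 64.1
gripper_force: 0.0
time_s: 4.6
ee_pos: [609.8, 104.9, 50.9]
ee_rot: [-179.9, 0.0, 67.7]
force: [-1.2, 1.1, 0.3]
gripper_width: 36.3
gripper_force: 25.0
```

```bash
python3 -m crank '1 0 0 -20 0 0 0;1 0 0 -30 0 0 0;1 0 0 -30 0 0 0;1 0 0 -30 0 0 0;1 0 0 -10 0 0 9.4;1 0 0 0 0 0 9.4;1 0 0 0 0 0 9.4;1 0 0 0 0 0 9.4;1 0 0 0 0 0 0' 30
python3 -m crank '1 -30 28 0 0 0 0;1 -39 36 0 0 0 0;1 -39 36 0 0 0 0;1 -39 36 0 0 0 0;1 -39 36 0 0 0 0;1 -39 36 0 0 0 0;1 -39 36 0 0 0 0;1 -39 36 0 0 0 0;1 -38 34 0 0 0 0;1 0 0 0 0 0 0'
python3 -m crank '1 0 0 0 0 0 0;1 0 0 0 0 0 0'
python3 - <<'E'
from h import *
import cv2
p,R=tool();print(p,env.state()['ee_rot'],env.state()['gripper_width'])
cv2.imwrite('pics/w2.png',grab_frame('wrist'))
print(models.search_frame('fixture','wrist'))
E
```

```text
time_s: 5.72
ee_pos: [609.8, 104.4, 170.0]
ee_rot: [-180.0, 0.1, 30.2]
force: [0.1, -0.5, -3.0]
gripper_width: 35.9
gripper_force: 30.0
time_s: 6.98
ee_pos: [471.5, -341.4, 170.4]
ee_rot: [180.0, 0.1, 30.0]
force: [-0.2, 0.3, -4.2]
gripper_width: 35.9
gripper_force: 30.0
time_s: 7.22
ee_pos: [473.2, -336.9, 170.8]
ee_rot: [-180.0, 0.0, 30.3]
force: [-0.1, 0.3, -3.8]
gripper_width: 35.8
gripper_force: 30.0
[ 473.16612115 -336.90970849  170.80221988] [-1.79967472e+02  1.73241261e-03  3.02568296e+01] 35.81290283768655
[{'point': [489.1, -327.9, 12.8], 'p': 0.75}]
```

View pics/w2.png

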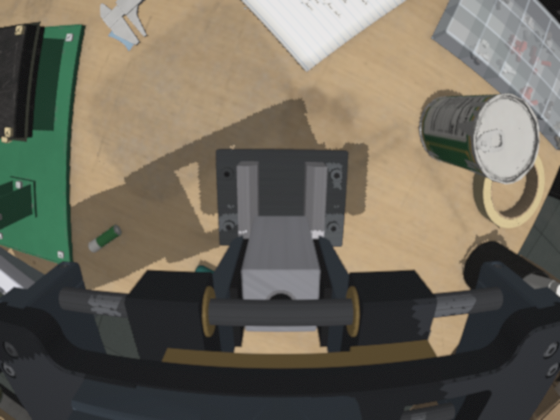

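The held bar lines up with the slot. The plate corners are at about (217,150), (348,150), (344,245) and (219,246). I'll take a closer crop.

```bash
python3 - <<'E'
import cv2
a=cv2.imread('pics/w2.png')
cv2.imwrite('pics/c3.png',cv2.convertScaleAbs(cv2.resize(a[140:260,205:360],(775,600),interpolation=cv2.INTER_CUBIC),alpha=1.8))
E
```

```text
(no output)
```

View pics/c3.png

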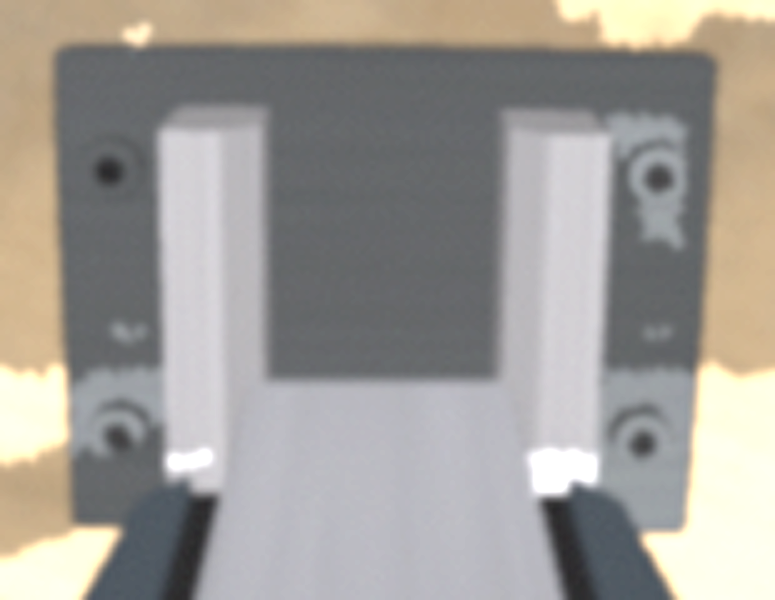

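```bash
python3 - <<'E'
from h import *
p,R=tool()
u=lambda x,y,z:wunproj(((x+.5)/5-.5+205,(y+.5)/5-.5+140),z,p,R)
P=np.array([u(*q,10) for q in [(57,46),(716,54),(685,530),(73,523)]])
J=np.array([u(*q,40) for q in [(158,128),(610,132)]])
G=np.array([u(*q,10) for q in [(267,108),(500,112),(497,380),(267,380)]])
for A in (P,J,G):
    print(((A-p)@R).round(1).tolist(),((A-p)@R).mean(0))
    e=np.roll(A,-1,0)-A;print(np.hypot(*e.T[:2]),np.degrees(np.arctan2(e[:,1],e[:,0]))%90)
E
```

```text
[[52.4, -62.7, 161.0], [51.0, 68.7, 161.0], [-51.4, 67.6, 161.0], [-49.9, -64.6, 161.0]] [  0.52549187   2.24959486 160.97050375]
[131.37819321 102.38175262 132.23633442 102.27698084] [29.62537167 29.69211331 29.57884962 29.21146998]
[[40.2, -38.6, 131.0], [39.5, 43.3, 131.0]] [ 39.84446753   2.3297493  130.96926675]
[81.84731504 81.84731504] [29.79616687 29.79616687]
[[39.3, -20.8, 161.0], [38.5, 25.4, 161.0], [-17.3, 25.9, 161.0], [-17.3, -21.7, 161.0]] [ 10.79343505   2.1928659  160.97019078]
[46.23314918 55.84691145 47.62162934 56.64391787] [29.31283119 30.72598552 30.29223005 29.30853897]
```

Relative to the bar as seen, the slot needs only about 1 mm of sideways shift. I'll go down now.

```bash
python3 -m crank '1 0 1 0 0 0 0;1 0 0 20 0 0 0;1 0 0 20 0 0 0;1 0 0 20 0 0 0;1 0 0 15 0 0 0;1 0 0 10 0 0 0;1 0 0 8 0 0 0;1 0 0 0 0 0 0;1 0 0 0 0 0 0'
python3 -m crank '1 0 0 4 0 0 0;1 0 0 4 0 0 0;1 0 0 4 0 0 0;1 0 0 2 0 0 0;1 0 0 0 0 0 0;1 0 0 0 0 0 0'
```

```text
time_s: 8.45
ee_pos: [473.8, -339.2, 78.5]
ee_rot: [179.9, -0.0, 30.1]
force: [-0.6, 0.4, -3.4]
gripper_width: 35.8
gripper_force: 30.0
time_s: 9.2
ee_pos: [473.5, -339.0, 64.0]
ee_rot: [180.0, -0.0, 30.1]
force: [-0.2, 0.0, -4.4]
gripper_width: 35.9
gripper_force: 30.0
```

```bash
python3 -m crank '1 0 0 1 0 0 0;1 0 0 1 0 0 0;1 0 0 0.5 0 0 0;1 0 0 0 0 0 0;1 0 0 0 0 0 0'
python3 -m crank '1 0 0 0.7 0 0 0;1 0 0 0 0 0 0;1 0 0 0 0 0 0'
```

```text
time_s: 9.82
ee_pos: [473.4, -338.9, 61.5]
ee_rot: [180.0, 0.0, 30.1]
force: [0.0, 0.3, -3.1]
gripper_width: 36.1
gripper_force: 30.0
time_s: 10.2
ee_pos: [473.5, -339.0, 60.9]
ee_rot: [180.0, -0.0, 30.1]
force: [0.7, 0.6, -3.7]
gripper_width: 35.6
gripper_force: 30.0
```

```bash
python3 -m crank '1 0 0 0.6 0 0 0;1 0 0 0 0 0 0;1 0 0 0 0 0 0'
python3 -m crank '1 0 0 0.6 0 0 0;1 0 0 0 0 0 0;1 0 0 0 0 0 0'
```

```text
time_s: 10.58
ee_pos: [473.5, -339.0, 60.8]
ee_rot: [180.0, -0.0, 30.1]
force: [-2.4, 2.1, 5.4]
gripper_width: 35.7
gripper_force: 30.0
time_s: 10.95
ee_pos: [473.5, -339.0, 60.8]
ee_rot: [180.0, -0.0, 30.1]
force: [-1.6, 1.8, 9.1]
gripper_width: 36.0
gripper_force: 30.0
```

The force has risen at the expected height, so the bar is on the floor. Release and retreat.

```bash
python3 -m crank '0.2 0 0 0 0 0 0;0 0 0 0 0 0 0;-0.5 0 0 0 0 0 0;-0.5 0 0 0 0 0 0;-0.5 0 0 0 0 0 0;-0.5 0 0 0 0 0 0'
python3 -m crank '-0.5 0 0 -10 0 0 0;-0.5 0 0 -20 0 0 0;-0.5 0 0 -30 0 0 0;-0.5 0 0 -40 0 0 0;-0.5 0 0 -40 0 0 0;-0.5 -40 0 0 0 0 0;-0.5 -40 0 0 0 0 0;-0.5 0 0 0 0 0 0;-0.5 0 0 0 0 0 0'
python3 - <<'E'
from h import *
import cv2
print(tool()[0])
a=grab_frame('wrist');cv2.imwrite('pics/w3.png',a)
E
```

```text
time_s: 11.7
ee_pos: [473.4, -338.9, 59.5]
ee_rot: [180.0, 0.0, 30.1]
force: [-0.6, -0.6, -0.7]
gripper_width: 68.4
gripper_force: 0.0
time_s: 12.82
ee_pos: [404.6, -379.0, 200.1]
ee_rot: [180.0, -0.0, 30.1]
force: [0.0, 0.2, 0.1]
gripper_width: 68.3
gripper_force: 0.0
[ 404.63643329 -379.0063396   200.07890945]
```

View pics/w3.png

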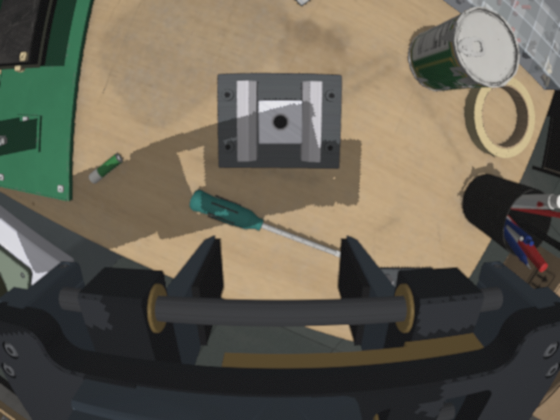

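The square bar stands upright in the slot, centred with its top bore at about (280,121), flats parallel to the jaws and the gripper clear of it.

```bash
python3 - <<'E'
from workcell import env
print(env.job_done())
E
```

```text
the job is handed in; nothing more can be done
None
```

The square bar stands upright in the larger fixture's slot, about centred and down on its floor with its flats in line with the jaws; it is released, the round and hexagonal bars were never approached, and the job was handed in at about 13 s (no verdict was returned).

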